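# Retaining bar over the orange jars

## Robot

A 6-joint arm with a two-finger parallel gripper is mounted at the origin on the work surface. World frame = base frame: x ahead of the robot, y to its left, z up, the work surface at z = 0. Lengths are in m, angles in rad, forces in N, time in s.
With the tool pointing down it reaches from about 0.3 to 0.775 m from the base axis. Payload 14.6 kg.
Tool frame: the origin (TCP) lies on the front face of the gripper's body, between the roots of the fingers; the fingertips stand 97 mm ahead of it and the grasp point (between the pads) lies 78 mm ahead of it; z points along the fingers, y is the direction in which the jaws open and shut (so a half turn about z gives the same grasp; the last joint's range is limited). The gripper opens to 94 mm and grips with 3 to 60 N. Pads are 16 mm wide; open, the fingers measure 119 mm over their backs; the gripper's body (75 mm by 177 mm) begins 78 mm behind the grasp point.
Start: joints at [-1.347, 0.3, 1.521, -0, 1.321, -0.067], TCP at [0.158, -0.527, 0.303] pointing down, gripper open.
Joint ranges: [-3.03, 3.03], [-0.79, 2.21], [0.23, 2.52], [-1.04, 4.18], [0, 3.07], [-2.55, 2.55]. Speed limits (rad/s): [2.22, 2.22, 2.57, 3.14, 3.14, 3.14].

## Interface

Orientations are given as [roll, pitch, yaw] about the fixed x, y, z axes, in that order (R = Rz(yaw) Ry(pitch) Rx(roll)).
In Python, from station import ctrl gives the robot as it stands. The module is installed in compiled form; this text tells all that it offers.
- The arm moves only by the shell command python3 -m pendant 'ROWS' [FORCE]. ROWS is JSON, a list of rows, each an object of numbers: "rx", "ry", "rz": the turn, a rotation vector about the tool's x, y, z each as a share of 4 degrees, from -1 to 1; "tx", "ty", "tz": the shift along the tool's x, y, z each as a share of 0.04 m, from -1 to 1; "grip": the gripper command: -1 is fully open, 1 is shut, values between are in proportion. A call has 1 to 8 rows; each row shifts and turns the pose as measured when the row begins, along the tool's axes as they then stand; what a row does not reach is not made up. A row lasts 1/12 s, in which the tool goes at most 41.7 mm and 7.16 degrees, less where a joint would pass 70% of its speed; a pose out of reach is approached as far as the arm can. A call with a number of a shift or a turn outside -1 to 1 is refused whole. A call with a gripper value outside its range is refused whole. The fingers move at their own pace and stop on an object; FORCE is the grip in N (left out, the last holds). Time passes only in rows, so rows that do not move let the fingers close. It gives the time, the measured TCP pose, the force and the opening at its end, in the units of the state.
- ctrl.get_obs(): the state, without advancing time (a new reading comes with each control period).
- ctrl.camera(name): name is "scene" or "side" or "wrist"; returns a dict with "pixels" (400x640x3 uint8, blue, green, red), "fx", "fy", "cx", "cy" (pixels), "k1" (the pictures are not rectified: a ray, as slopes to the right and down, at radius r is drawn at 1 + k1 r^2 times it, then the intrinsics apply), "world_from_camera" (4x4, takes a point from camera to world coordinates). Camera axes: x right, y up, looking along -z (the intrinsics and any distortion apply to the point x, -y, -z); pixel columns grow to the right and rows downward; lengths in m; the calibration is good to about 2 mm. A picture is of the moment at which its call begins. There is no depth.
- ctrl.hand_in(): hands the job in, once; it reports no verdict.
The state is a dict: "time_s": time; "qpos": joint angles; "joint_vel": joint speeds; "tau": joint torques, N m; "ee_pos": TCP position; "eef_rot": TCP orientation; "force": force on the tool from outside, world axes, zero at the start; "moment": the same for the moment, N m; "grip_width": finger opening in m.
Only numpy, scipy, OpenCV 4.12 (cv2) and the standard library are available. Lean on these libraries where they do the work, as an engineer would, in place of code of your own. Each camera call takes 0.05 s, during which the arm holds its last target.

## Task

Take the long aluminium retaining bar by its red handle and lay it across the black foam carrier that holds the two orange jars with yellow lids, lying flat in the cut-outs of both end walls and sticking out about equally at the two ends. Set it down rather than dropping it, and leave the short bar and the other carrier where they are; do not shove the orange carrier along the bench.

Things in the scene. Friction and masses are not known exactly. Their poses are not given: they have to be found in the camera images.
- long_bar_grip (a point): The long retaining bar: aluminium strip 240 long x 30 wide x 10 mm thick, lying flat on the bench, with a red handle block on its middle, 60 (along the bar) x 24 wide, from 10 to 52 mm above the bar's underside. Point: centre of the handle, 31 mm above the underside; x along the bar, y across, z up. About 250 g. This is the one to lay.
- short_bar_grip (a point): The short retaining bar: aluminium strip 150 long x 30 wide x 10 mm thick, lying flat on the bench, with a red handle block on its middle, 60 (along the bar) x 24 wide, from 10 to 52 mm above the bar's underside. Point: centre of the handle, 31 mm above the underside; x along the bar, y across, z up. About 170 g. Too short to span a carrier; it stays where it is.
- carrier_orange: Carrier to be secured: loose black foam box 210 long x 112 x 104 mm high (1.3 kg) with two orange jars with yellow lids in a row. Each 20 mm end wall has an open cut-out in its top, 60 wide, 16 deep, centred; cut-out floors 88 mm, lids 82, side walls 55 mm above the bench. Origin: centre of underside; x along its length (through both cut-outs), z up.
- carrier_grain: The other carrier, left alone: loose black foam box 210 long x 112 x 104 mm high (1.3 kg) with two beige grain jars with white lids in a row. Each 20 mm end wall has an open cut-out in its top, 60 wide, 16 deep, centred; cut-out floors 88 mm, lids 82, side walls 55 mm above the bench. Origin: centre of underside; x along its length (through both cut-outs), z up.
Things that resemble listed ones, but are neither listed nor needed, are in the scene too. What is shaped like the part that bears long_bar_grip but brown or pink is not meant.

How it is judged:
At the end, for the whole second after the job is handed in: The long bar rests released, level (4 degrees) and still on both cut-out floors of the upright orange-jar carrier (handle centre 112 to 125 mm above its underside), centred to 20 mm lengthwise and 18 mm crosswise, along it to 11 degrees (x of long_bar_grip in the frame of carrier_orange between -0.02 and 0.02 m and y of long_bar_grip in the frame of carrier_orange between -0.018 and 0.018 m and z of long_bar_grip in the frame of carrier_orange between 0.112 and 0.125 m and angle between the x axis of long_bar_grip and the x axis of carrier_orange, either way round below 0.19 rad and angle between long_bar_grip's own z axis and vertical below 0.07 rad and angle between carrier_orange's own z axis and vertical below 0.05 rad and linear speed of long_bar below 0.02 m/s and angular speed of long_bar below 0.1 rad/s); the robot touches nothing.
It fails at once if the short bar is moved more than 30 mm (distance of short_bar_grip from where it was at the start of the episode above 0.03 m).
It fails at once if the carrier with the grain jars is moved more than 30 mm (distance of carrier_grain from where it was at the start of the episode above 0.03 m).
It fails at once if the carrier with the orange jars is shoved more than 40 mm (distance of carrier_orange from where it was at the start of the episode above 0.04 m).
It fails at once if the long bar falls free from more than about 25 mm (contact force between the fingers and long_bar below 0.2 N and linear speed of long_bar above 0.7 m/s).
It also fails if it takes over 35 s, if anything falls off the work surface, if the arm or the gripper's body presses on something with over 40 N, if the wrist force passes 120 N, or if a joint passes its speed limit or range.

## Working session

There is one attempt and no reset: what is moved stays moved. The work goes in short steps, Python scripts to look and compute and a shell command to move; the robot and the scene stay as the last step left them, time stands still between calls to the robot, and variables do not carry over. Pictures are saved under pics/ and viewed, and the job is handed in when it is done.

```bash
mkdir -p pics; cat > h.py <<'E'
import numpy as np, cv2
from station import ctrl
def snap(n,f):
    c=ctrl.camera(n); cv2.imwrite('pics/'+f,c['pixels']); np.save('pics/'+f+'.npy',{k:v for k,v in c.items()},allow_pickle=True); return c
def load(f): return np.load('pics/'+f+'.npy',allow_pickle=True).item()
def ray(c,u,v):
    K=np.array([[c['fx'],0,c['cx']],[0,c['fy'],c['cy']],[0,0,1.]])
    p=cv2.undistortPoints(np.array([[[u,v]]],float),K,np.array([c['k1'],0,0,0.]))[0,0]
    T=np.array(c['world_from_camera']); d=T[:3,:3]@np.array([p[0],-p[1],-1]); return T[:3,3],d
def at(c,u,v,z):
    o,d=ray(c,u,v); return o+d*(z-o[2])/d[2]
def proj(c,P):
    T=np.linalg.inv(np.array(c['world_from_camera'])); q=T[:3,:3]@np.array(P)+T[:3,3]
    x,y=q[0]/-q[2],-q[1]/-q[2]; s=1+c['k1']*(x*x+y*y); return c['cx']+c['fx']*x*s,c['cy']+c['fy']*y*s
E
python3 - <<'E'
from h import *
for n in('scene','side','wrist'):
    c=snap(n,n+'0.png'); print(n,np.round(c['world_from_camera'],2).tolist(),c['fx'],c['k1'])
o=ctrl.get_obs();print(o)
E
```

```text
scene [[-0.69, -0.56, 0.47, 1.03], [0.73, -0.52, 0.45, 0.62], [-0.01, 0.65, 0.76, 1.02], [0.0, 0.0, 0.0, 1.0]] 498.8329207639976 -0.15389466936704344
side [[-0.88, 0.31, -0.36, -0.06], [-0.47, -0.54, 0.69, 0.94], [0.02, 0.78, 0.63, 0.86], [0.0, 0.0, 0.0, 1.0]] 493.3433832404408 0.033281467606064624
wrist [[0.29, 0.93, 0.25, 0.23], [-0.96, 0.28, 0.07, -0.5], [-0.0, -0.26, 0.97, 0.38], [0.0, 0.0, 0.0, 1.0]] 293.21410389626396 -0.04645314812305732
{'time_s': 0.15, 'qpos': array([-1.34659491e+00,  3.00323927e-01,  1.52141001e+00, -5.52671619e-05,
        1.32074969e+00, -6.66022904e-02]), 'joint_vel': array([-0.00093921, -0.0006299 , -0.00159996, -0.00051291, -0.00012707,
        0.00101167]), 'tau': array([-2.07688902e-05, -5.31960332e+01, -3.52820241e+01,  7.08233588e-02,
        2.36010592e-02, -7.14378325e-05]), 'ee_pos': array([ 0.15765837, -0.52679761,  0.3022394 ]), 'eef_rot': array([-3.14070009e+00, -5.87986764e-06,  2.90817407e-01]), 'force': array([-0.08520808,  0.38814056, -0.38527264]), 'moment': array([-0.04739804, -0.02049503,  0.02319754]), 'grip_width': 0.09427567640210512}
```

View pics/scene0.png

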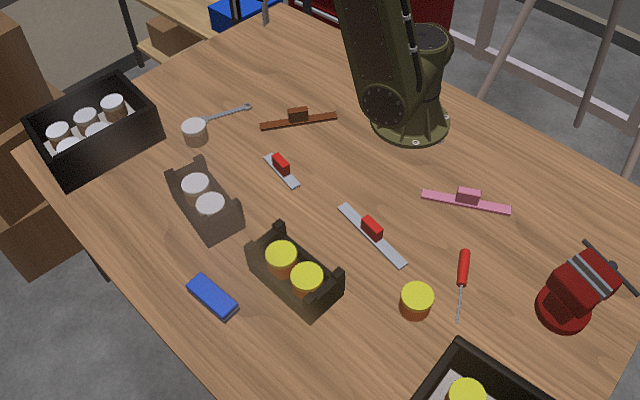

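View pics/side0.png

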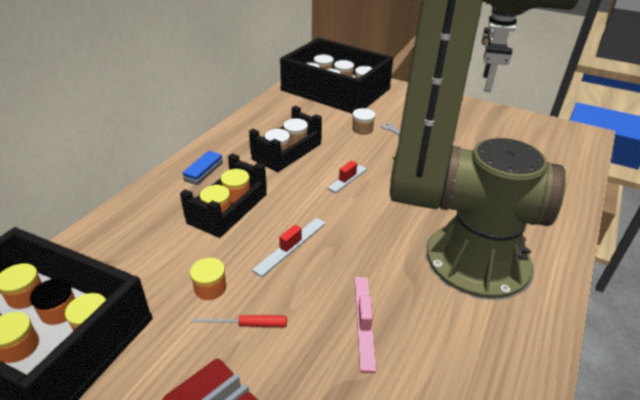

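View pics/wrist0.png

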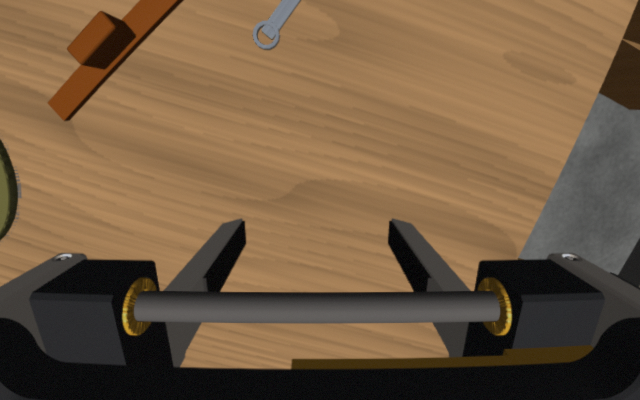

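The scene view shows four bars:
- aluminium with red handle at (372,228)
- shorter aluminium with red handle at (281,165)
- brown at (298,115)
- pink at (468,197)

The long aluminium bar at (372,228) fits the description. The target is the black carrier with two yellow-lidded jars at (295,270), and the grain carrier is at (205,200). I'll confirm this in an enlarged crop.

```bash
python3 - <<'E'
import cv2
a=cv2.imread('pics/scene0.png')[195:330,230:420]; cv2.imwrite('pics/crop0.png',cv2.resize(a,None,fx=4,fy=4,interpolation=cv2.INTER_CUBIC))
a=cv2.imread('pics/side0.png')[145:285,170:340]; cv2.imwrite('pics/crop1.png',cv2.resize(a,None,fx=4,fy=4,interpolation=cv2.INTER_CUBIC))
E
```

```text
(no output)
```

View pics/crop0.png

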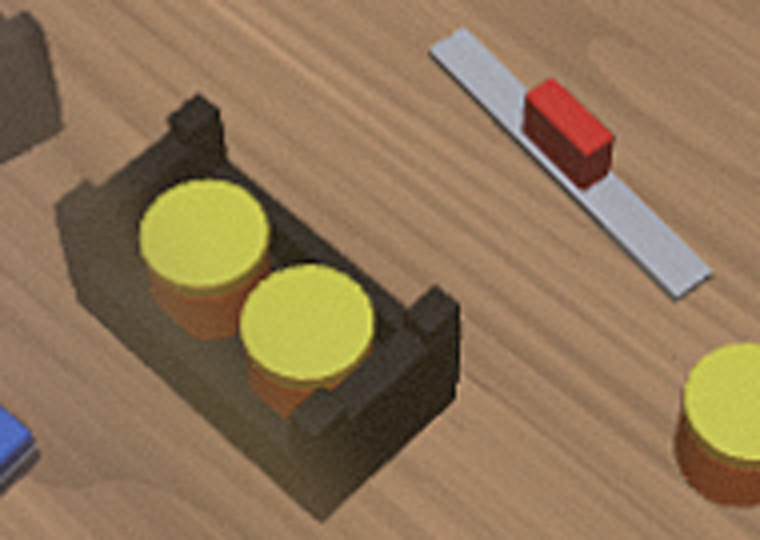

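View pics/crop1.png

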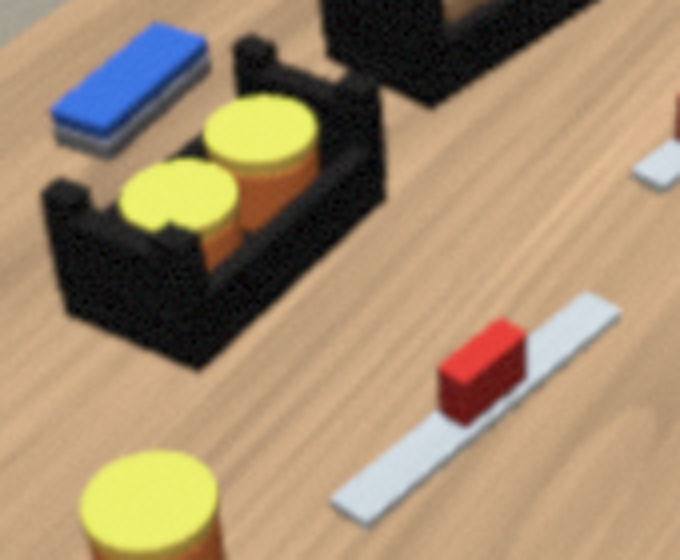

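The crops confirm it: the bar at scene (372,228) is bright aluminium with a red handle and visibly longer than the other. The carrier beside it holds two yellow-lidded orange jars. Next I'll measure from both views.

```bash
python3 - <<'E'
from h import *
def P(c,o,pts,z):
    return np.array([at(c,o[0]+(x+.5)/4-.5,o[1]+(y+.5)/4-.5,z)[:2] for x,y in pts])
S=load('scene0.png');D=load('side0.png')
for c,o,bar,h,lid,tabs in((S,(230,195),[(430,50),(463,28),(712,272),(677,297)],[(525,88),(552,78),(613,137),(582,152)],[(204,235),(308,322)],None),
  (D,(170,145),[(332,502),(367,525),(620,313),(587,291)],[(439,370),(463,384),(525,334),(501,318)],[(261,131),(180,196)],None)):
    b=P(c,o,bar,.01);hh=P(c,o,h,.052);l=P(c,o,lid,.082)
    print('bar',b.mean(0),'sides',np.linalg.norm(b-np.roll(b,-1,0),axis=1))
    r=cv2.minAreaRect((b*1000).astype(np.float32));print(r)
    v=(b[2]+b[3]-b[0]-b[1]) if o[0]==230 else (b[2]+b[3]-b[0]-b[1]); print('bar yaw',np.degrees(np.arctan2(v[1],v[0])))
    print('handle',hh.mean(0),np.linalg.norm(hh-np.roll(hh,-1,0),axis=1))
    v=l[1]-l[0];print('lids',l,l.mean(0),np.linalg.norm(v),'yaw',np.degrees(np.arctan2(v[1],v[0])))
# carrier top/base corners scene
for n,(x,y),z in(('base near',(322,520),0),('base right',(458,395),0),('base left',(80,300),0)):
    print(n,P(S,(230,195),[(x,y)],z))
for n,(x,y),z in(('near',(198,370),0),('left',(70,312),0),('right',(384,203),0)):
    print('side',n,P(D,(170,145),[(x,y)],z))
E
```

```text
bar [0.41812946 0.19385467] sides [0.02877237 0.23980126 0.02856915 0.23844832]
((418.03192138671875, 193.5281219482422), (239.86947631835938, 28.737224578857422), 80.4499282836914)
bar yaw 80.42978625128066
handle [0.41747398 0.19193601] [0.01874847 0.0572107  0.02241063 0.05854077]
lids [[0.64247144 0.1101411 ]
 [0.64289217 0.19316112]] [0.6426818  0.15165111] 0.08302108103530989 yaw 89.70963447186539
bar [0.41467534 0.19182313] sides [0.02819971 0.23841714 0.03053204 0.24168551]
((414.0299377441406, 191.0960693359375), (242.2722625732422, 30.28652000427246), 80.96800994873047)
bar yaw -99.28175509251668
handle [0.41484002 0.19224494] [0.01910087 0.05721176 0.02098778 0.05910559]
lids [[0.63719641 0.10764626]
 [0.63973966 0.19016582]] [0.63846804 0.14890604] 0.08255874673340526 yaw 88.23470116843268
base near [[0.69588598 0.25196885]]
base right [[0.58535846 0.25425776]]
base left [[0.69290105 0.04537103]]
side near [[0.59215945 0.24800179]]
side left [[0.6982761  0.24453489]]
side right [[0.58518445 0.04660897]]
```

Both views agree to about 4 mm:
- **Bar:** near (0.416, 0.192), yaw 80.5°. It measures 240 x 29 mm, as it should.
- **Carrier:** near (0.640, 0.149), yaw about 89°. It measures 207 x 110 mm, as it should.

I'll move over the bar now.

```bash
cat >> h.py <<'E'
from scipy.spatial.transform import Rotation as Ro
def delta(x,y,z,yawdeg):
    o=ctrl.get_obs(); R=Ro.from_euler('xyz',o['eef_rot']); T=Ro.from_euler('xyz',[np.pi,0,np.radians(yawdeg)])
    d=R.inv().apply(np.array([x,y,z])-o['ee_pos']); r=(R.inv()*T).as_rotvec()
    print('t',o['time_s'],'pos',o['ee_pos'].round(4),'rpy',np.degrees(o['eef_rot']).round(2),'F',o['force'].round(1),'w',round(o['grip_width'],4))
    print('rows needed: t',(d/.04).round(2),'r',(np.degrees(r)/4).round(2))
E
python3 -m pendant '[{"tx":0.8,"ty":-0.6,"grip":-1},{"tx":0.8,"ty":-0.6,"grip":-1},{"tx":0.8,"ty":-0.6,"grip":-1},{"tx":0.8,"ty":-0.6,"grip":-1},{"tx":0.8,"ty":-0.6,"grip":-1},{"tx":0.8,"ty":-0.6,"grip":-1},{"tx":0.8,"ty":-0.6,"grip":-1},{"tx":0.8,"ty":-0.6,"grip":-1}]'
python3 -c "
from h import *
delta(.416,.192,.26,80.5)"
```

```text
t 0.15 pos [ 0.1577 -0.5268  0.3022] rpy [-179.95   -0.     16.66] F [-0.1  0.4 -0.4] w 0.0943
rows needed: t [ 11.34 -15.36   1.07] r [-1.000e-02 -1.000e-02 -1.596e+01]$[0]: bad value
```

```bash

python3 -m pendant '[{"rx":0,"ry":0,"rz":0,"tx":0.8,"ty":-0.6,"tz":0,"grip":-1},{"rx":0,"ry":0,"rz":0,"tx":0.8,"ty":-0.6,"tz":0,"grip":-1},{"rx":0,"ry":0,"rz":0,"tx":0.8,"ty":-0.6,"tz":0,"grip":-1},{"rx":0,"ry":0,"rz":0,"tx":0.8,"ty":-0.6,"tz":0,"grip":-1},{"rx":0,"ry":0,"rz":0,"tx":0.8,"ty":-0.6,"tz":0,"grip":-1},{"rx":0,"ry":0,"rz":0,"tx":0.8,"ty":-0.6,"tz":0,"grip":-1},{"rx":0,"ry":0,"rz":0,"tx":0.8,"ty":-0.6,"tz":0,"grip":-1},{"rx":0,"ry":0,"rz":0,"tx":0.8,"ty":-0.6,"tz":0,"grip":-1}]'
python3 -c "
from h import *
delta(.416,.192,.26,80.5)"
```

```text
time_s: 0.82
ee_pos: [0.3502, -0.263, 0.2998]
eef_rot: [-3.137, 0.001, 0.28]
force: [1.5, -0.0, 0.6]
grip_width: 0.0942
t 0.8167 pos [ 0.3502 -0.263   0.2998] rpy [-1.7976e+02  5.0000e-02  1.6050e+01] F [ 1.5 -0.   0.6] w 0.0942
rows needed: t [  4.73 -10.47   1.04] r [ -0.06  -0.02 -16.11]
```

```bash

python3 -m pendant '[{"rx":0,"ry":0,"rz":-1,"tx":0.41,"ty":-0.91,"tz":0,"grip":-1},{"rx":0,"ry":0,"rz":-1,"tx":0.47,"ty":-0.88,"tz":0,"grip":-1},{"rx":0,"ry":0,"rz":-1,"tx":0.53,"ty":-0.85,"tz":0,"grip":-1},{"rx":0,"ry":0,"rz":-1,"tx":0.59,"ty":-0.81,"tz":0,"grip":-1},{"rx":0,"ry":0,"rz":-1,"tx":0.65,"ty":-0.76,"tz":0,"grip":-1},{"rx":0,"ry":0,"rz":-1,"tx":0.7,"ty":-0.71,"tz":0,"grip":-1},{"rx":0,"ry":0,"rz":-1,"tx":0.75,"ty":-0.66,"tz":0,"grip":-1},{"rx":0,"ry":0,"rz":-1,"tx":0.79,"ty":-0.61,"tz":0,"grip":-1}]'
python3 -c "
from h import *
delta(.416,.192,.26,80.5)"
```

```text
time_s: 1.48
ee_pos: [0.3935, 0.0675, 0.3009]
eef_rot: [-3.138, -0.003, 0.861]
force: [0.6, -0.2, 0.4]
grip_width: 0.0941
t 1.4833 pos [0.3935 0.0675 0.3009] rpy [-1.7982e+02 -1.5000e-01  4.9340e+01] F [ 0.6 -0.2  0.4] w 0.0941
rows needed: t [ 2.73 -1.6   1.03] r [-0.03 -0.05 -7.79]
```

```bash

python3 -m pendant '[{"rx":0,"ry":0,"rz":-1,"tx":0.34,"ty":-0.2,"tz":0.13,"grip":-1},{"rx":0,"ry":0,"rz":-1,"tx":0.36,"ty":-0.18,"tz":0.13,"grip":-1},{"rx":0,"ry":0,"rz":-1,"tx":0.37,"ty":-0.15,"tz":0.13,"grip":-1},{"rx":0,"ry":0,"rz":-1,"tx":0.38,"ty":-0.12,"tz":0.13,"grip":-1},{"rx":0,"ry":0,"rz":-1,"tx":0.39,"ty":-0.1,"tz":0.13,"grip":-1},{"rx":0,"ry":0,"rz":-1,"tx":0.4,"ty":-0.07,"tz":0.13,"grip":-1},{"rx":0,"ry":0,"rz":-1,"tx":0.4,"ty":-0.04,"tz":0.13,"grip":-1},{"rx":0,"ry":0,"rz":-0.8,"tx":0.4,"ty":-0.02,"tz":0.13,"grip":-1}]'
python3 -m pendant '[{"rx":0,"ry":0,"rz":0,"tx":0,"ty":0,"tz":0,"grip":-1}]'
python3 -c "
from h import *
delta(.416,.192,.26,80.5); snap('wrist','wrist1.png')"
```

```text
time_s: 2.15
ee_pos: [0.4137, 0.2061, 0.2584]
eef_rot: [-3.141, -0.005, 1.443]
force: [0.0, 0.0, -0.2]
grip_width: 0.0939
time_s: 2.23
ee_pos: [0.4135, 0.2078, 0.2573]
eef_rot: [-3.14, -0.004, 1.447]
force: [-0.2, 0.4, -1.3]
grip_width: 0.0938
t 2.2333 pos [0.4135 0.2078 0.2573] rpy [-179.9    -0.23   82.93] F [-0.2  0.4 -1.3] w 0.0938
rows needed: t [-0.38  0.11 -0.07] r [-0.03 -0.06  0.61]
```

View pics/wrist1.png

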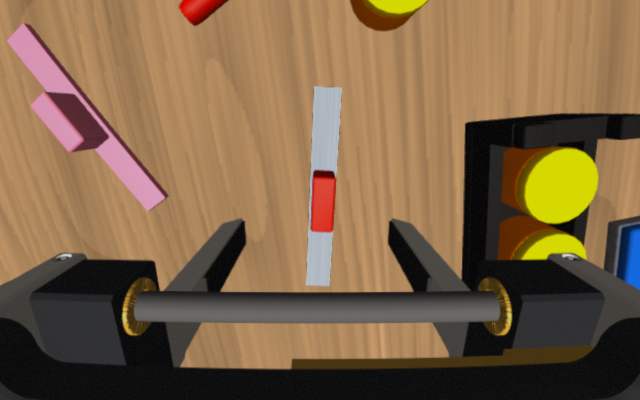

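The wrist view shows the long bar between the fingers, with its handle top spanning (315,171)-(335,231) and bar ends at (328,87) and (318,285). I'll check these against the earlier measurement.

```bash
python3 -c "
from h import *
c=load('wrist1.png')
f=lambda pts,z: np.array([at(c,u,v,z)[:2] for u,v in pts])
b=f([(314.5,87),(341.5,88),(330,286),(306,285)],.01)
h=f([(314,171),(335,172),(333,232),(312,231)],.052)
for q in (b,h):
    v=q[2]+q[3]-q[0]-q[1]; print(q.mean(0),np.degrees(np.arctan2(v[1],v[0])),np.linalg.norm(q-np.roll(q,-1,0),axis=1))
"
```

```text
[0.41712563 0.19342887] -99.4988459208651 [0.02884343 0.23822469 0.03051633 0.23787212]
[0.4176878  0.19707582] -98.48875434139255 [0.02089517 0.06388153 0.02205706 0.06379532]
```

Consistent: bar at (0.4165, 0.193), yaw 80.5°. I'll correct the offset and descend.

```bash

python3 -m pendant '[{"rx":0,"ry":0,"rz":0.6,"tx":-0.36,"ty":0.12,"tz":0.4,"grip":-1},{"rx":0,"ry":-0.05,"rz":0,"tx":0,"ty":0,"tz":0.8,"grip":-1},{"rx":0,"ry":0,"rz":0,"tx":0,"ty":0,"tz":0.8,"grip":-1},{"rx":0,"ry":0,"rz":0,"tx":0,"ty":0,"tz":0.4,"grip":-1},{"rx":0,"ry":0,"rz":0,"tx":0,"ty":0,"tz":0,"grip":-1}]'
python3 -c "
from h import *
delta(.4165,.193,.115,80.5)"
```

```text
time_s: 2.7
ee_pos: [0.4168, 0.1889, 0.1609]
eef_rot: [3.139, -0.002, 1.391]
force: [-0.4, -0.5, -0.5]
grip_width: 0.0941
t 2.7 pos [0.4168 0.1889 0.1609] rpy [ 1.7984e+02 -1.2000e-01  7.9690e+01] F [-0.4 -0.5 -0.5] w 0.0941
rows needed: t [ 0.1  -0.03  1.15] r [ 0.04 -0.03 -0.2 ]
```

```bash

python3 -m pendant '[{"rx":0.03,"ry":0,"rz":-0.2,"tx":0.1,"ty":-0.02,"tz":0.5,"grip":-1},{"rx":0,"ry":0,"rz":0,"tx":0,"ty":0,"tz":0.45,"grip":-1},{"rx":0,"ry":0,"rz":0,"tx":0,"ty":0,"tz":0.2,"grip":-1},{"rx":0,"ry":0,"rz":0,"tx":0,"ty":0,"tz":0,"grip":-1}]'
python3 -c "
from h import *
delta(.4165,.193,.115,80.5)"
```

```text
time_s: 3.03
ee_pos: [0.4183, 0.1914, 0.1171]
eef_rot: [3.138, -0.003, 1.398]
force: [0.2, -0.5, 0.4]
grip_width: 0.0942
t 3.0333 pos [0.4183 0.1914 0.1171] rpy [179.8   -0.2   80.12] F [ 0.2 -0.5  0.4] w 0.0942
rows needed: t [ 0.03 -0.05  0.05] r [ 0.05 -0.05 -0.1 ]
```

Good. Now closing with 40 N.

```bash

python3 -m pendant '[{"rx":0,"ry":0,"rz":0,"tx":0,"ty":-0.04,"tz":0.04,"grip":1},{"rx":0,"ry":0,"rz":0,"tx":0,"ty":0,"tz":0,"grip":1},{"rx":0,"ry":0,"rz":0,"tx":0,"ty":0,"tz":0,"grip":1},{"rx":0,"ry":0,"rz":0,"tx":0,"ty":0,"tz":0,"grip":1},{"rx":0,"ry":0,"rz":0,"tx":0,"ty":0,"tz":0,"grip":1},{"rx":0,"ry":0,"rz":0,"tx":0,"ty":0,"tz":0,"grip":1},{"rx":0,"ry":0,"rz":0,"tx":0,"ty":0,"tz":0,"grip":1},{"rx":0,"ry":0,"rz":0,"tx":0,"ty":0,"tz":0,"grip":1}]' 40
python3 -c "
from h import *
delta(.4165,.193,.115,80.5)"
```

```text
time_s: 3.7
ee_pos: [0.4184, 0.1918, 0.1209]
eef_rot: [3.132, -0.007, 1.396]
force: [0.6, 0.6, 0.5]
grip_width: 0.044
t 3.7 pos [0.4184 0.1918 0.1209] rpy [179.45  -0.39  80.  ] F [0.6 0.6 0.5] w 0.044
rows needed: t [ 0.02 -0.05  0.15] r [ 0.14 -0.1  -0.12]
```

```bash

python3 -m pendant '[{"rx":0.14,"ry":-0.1,"rz":-0.12,"tx":0,"ty":-0.03,"tz":0.15,"grip":1},{"rx":0,"ry":0,"rz":0,"tx":0,"ty":0,"tz":0.02,"grip":1},{"rx":0,"ry":0,"rz":0,"tx":0,"ty":0,"tz":0.02,"grip":1},{"rx":0,"ry":0,"rz":0,"tx":0,"ty":0,"tz":0.02,"grip":1},{"rx":0,"ry":0,"rz":0,"tx":0,"ty":0,"tz":0.02,"grip":1}]' 40
python3 -c "
from h import *
delta(.4165,.193,.115,80.5)"
```

```text
time_s: 4.12
ee_pos: [0.4174, 0.1921, 0.1127]
eef_rot: [-3.14, 0.001, 1.406]
force: [-9.0, -5.1, 21.2]
grip_width: 0.0238
t 4.1167 pos [0.4174 0.1921 0.1127] rpy [-1.7991e+02  7.0000e-02  8.0540e+01] F [-9.  -5.1 21.2] w 0.0238
rows needed: t [ 0.02 -0.03 -0.06] r [-0.02  0.02  0.01]
```

```bash

python3 -m pendant '[{"rx":0,"ry":0,"rz":0,"tx":0,"ty":0,"tz":-0.2,"grip":1},{"rx":0,"ry":0,"rz":0,"tx":0,"ty":0,"tz":-0.6,"grip":1},{"rx":0,"ry":0,"rz":0,"tx":0,"ty":0,"tz":-0.9,"grip":1},{"rx":0,"ry":0,"rz":0,"tx":0,"ty":0,"tz":-0.9,"grip":1},{"rx":0,"ry":0,"rz":0,"tx":0,"ty":0,"tz":-0.9,"grip":1},{"rx":0,"ry":0,"rz":0,"tx":0,"ty":0,"tz":-0.5,"grip":1},{"rx":0,"ry":0,"rz":0,"tx":0,"ty":0,"tz":0,"grip":1}]' 40
python3 -c "
from h import *
delta(.640,.149,.25,89.2)
for n in('scene','side'): snap(n,n+'2.png')
a=np.hstack([cv2.imread('pics/scene2.png')[100:360,200:520],cv2.imread('pics/side2.png')[60:320,130:450]])
cv2.imwrite('pics/both2.png',a)"
```

```text
time_s: 4.7
ee_pos: [0.4161, 0.1917, 0.2782]
eef_rot: [-3.133, 0.005, 1.406]
force: [0.8, 0.0, -2.1]
grip_width: 0.0238
t 4.7 pos [0.4161 0.1917 0.2782] rpy [-179.49    0.3    80.54] F [ 0.8  0.  -2.1] w 0.0238
rows needed: t [-0.13  5.7   0.66] r [-0.13  0.07 -2.16]
```

View pics/both2.png

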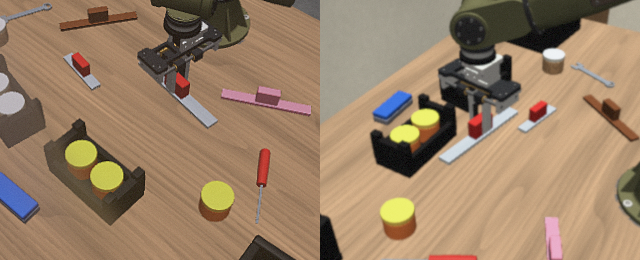

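The bar is lifted, level and held; in the scene crop it hangs under the gripper at about (190,95). Moving over the carrier.

```bash

python3 -m pendant '[{"rx":-0.1,"ry":0.05,"rz":-0.4,"tx":0,"ty":0.5,"tz":0,"grip":1},{"rx":0,"ry":0,"rz":-0.4,"tx":0,"ty":0.9,"tz":0,"grip":1},{"rx":0,"ry":0,"rz":-0.4,"tx":0,"ty":0.9,"tz":0,"grip":1},{"rx":0,"ry":0,"rz":-0.4,"tx":0,"ty":0.9,"tz":0,"grip":1},{"rx":0,"ry":0,"rz":-0.4,"tx":0,"ty":0.9,"tz":0,"grip":1},{"rx":0,"ry":0,"rz":0,"tx":0,"ty":0.7,"tz":0.1,"grip":1},{"rx":0,"ry":0,"rz":0,"tx":0,"ty":0.4,"tz":0.1,"grip":1},{"rx":0,"ry":0,"rz":0,"tx":0,"ty":0,"tz":0,"grip":1}]' 40
python3 -c "
from h import *
delta(.640,.149,.235,89.2)"
```

```text
time_s: 5.47
ee_pos: [0.6269, 0.1715, 0.242]
eef_rot: [-3.111, 0.009, 1.554]
force: [-0.5, 0.3, -2.5]
grip_width: 0.0236
t 5.4667 pos [0.6269 0.1715 0.242 ] rpy [-178.22    0.54   89.06] F [-0.5  0.3 -2.5] w 0.0236
rows needed: t [-0.56  0.34  0.17] r [-0.44  0.14 -0.04]
```

```bash

python3 -m pendant '[{"rx":-0.4,"ry":0.13,"rz":-0.04,"tx":-0.5,"ty":0.3,"tz":0.05,"grip":1},{"rx":0,"ry":0,"rz":0,"tx":0,"ty":0,"tz":0,"grip":1},{"rx":0,"ry":0,"rz":0,"tx":0,"ty":0,"tz":0,"grip":1}]' 40
python3 -c "
from h import *
delta(.640,.149,.235,89.2)
for n in('scene','side','wrist'): snap(n,n+'3.png')
a=np.hstack([cv2.resize(cv2.imread('pics/scene3.png')[150:350,200:400],(400,400)),cv2.resize(cv2.imread('pics/side3.png')[90:290,130:330],(400,400))])
cv2.imwrite('pics/both3.png',a)"
```

```text
time_s: 5.72
ee_pos: [0.6373, 0.1506, 0.2305]
eef_rot: [-3.127, 0.002, 1.557]
force: [0.2, 0.5, -2.4]
grip_width: 0.0238
t 5.7167 pos [0.6373 0.1506 0.2305] rpy [-1.7917e+02  1.3000e-01  8.9220e+01] F [ 0.2  0.5 -2.4] w 0.0238
rows needed: t [-0.04  0.07 -0.11] r [-0.21  0.03  0.  ]
```

View pics/both3.png

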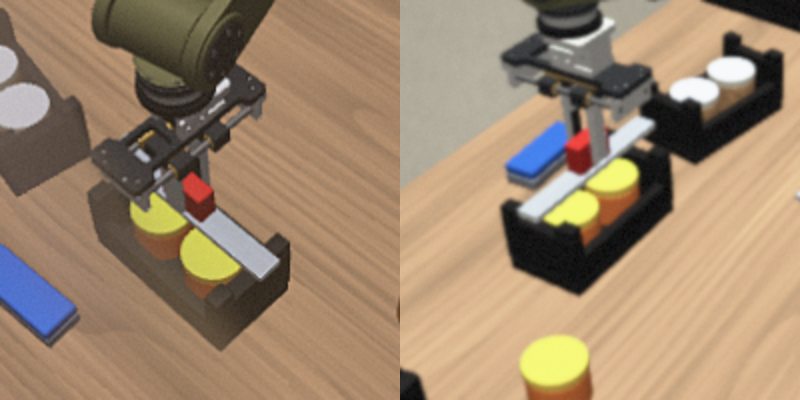

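View pics/wrist3.png

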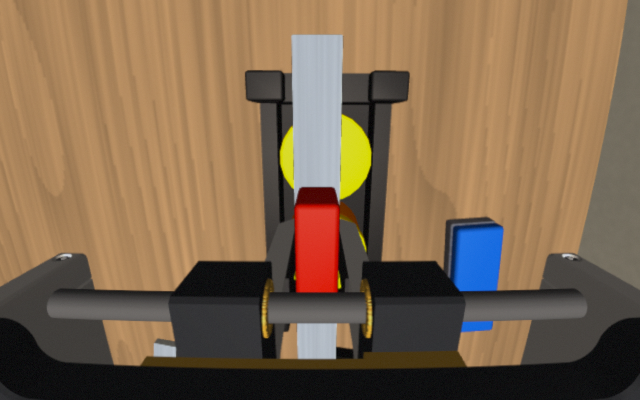

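The wrist view shows the bar end at (292-342,36), just above the far cut-out between the horns (inner edges about 284 and 370, row 72-100). Checking the centring in metres.

```bash
python3 -c "
from h import *
c=load('wrist3.png')
for n,u,v,z in (('hornL outer far',246,72,.104),('hornR outer far',409,72,.104),('innerL far',282,71,.104),('innerR far',371,71,.104),('bar end L',292,36,.128),('bar end R',342,36,.128),('bar root L',295,195,.128),('bar root R',341,195,.128),('lid L',280,157,.082),('lid R',372,157,.082),('lid far',326,112,.082)): print(n,at(c,u,v,z).round(4))
"
```

```text
hornL outer far [0.5883 0.2549 0.104 ]
hornR outer far [0.6975 0.2536 0.104 ]
innerL far [0.6126 0.2551 0.104 ]
innerR far [0.672  0.2543 0.104 ]
bar end L [0.622  0.2708 0.128 ]
bar end R [0.6509 0.2704 0.128 ]
bar root L [0.621  0.1755 0.128 ]
bar root R [0.651  0.1753 0.128 ]
lid L [0.6058 0.1941 0.082 ]
lid R [0.6784 0.1934 0.082 ]
lid far [0.6423 0.2281 0.082 ]
```

The carrier centre is about (0.642, 0.149) and the bar centre about (0.6365, 0.1506). That means shifting about 5 mm in ty, then lowering gently.

```bash

python3 -m pendant '[{"rx":-0.2,"ry":0.03,"rz":0,"tx":-0.03,"ty":0.13,"tz":0,"grip":1},{"rx":0,"ry":0,"rz":0,"tx":0,"ty":0,"tz":0.2,"grip":1},{"rx":0,"ry":0,"rz":0,"tx":0,"ty":0,"tz":0.2,"grip":1},{"rx":0,"ry":0,"rz":0,"tx":0,"ty":0,"tz":0.1,"grip":1}]' 40
python3 -c "
from h import *
delta(.6425,.148,.2007,89.2)"
```

```text
time_s: 6.2
ee_pos: [0.6426, 0.1513, 0.212]
eef_rot: [3.136, -0.001, 1.56]
force: [0.0, 0.1, -1.6]
grip_width: 0.0238
t 6.2 pos [0.6426 0.1513 0.212 ] rpy [ 1.7967e+02 -5.0000e-02  8.9360e+01] F [ 0.   0.1 -1.6] w 0.0238
rows needed: t [-0.08 -0.    0.28] r [ 0.08 -0.01  0.04]
```

```bash

python3 -m pendant '[{"rx":0.08,"ry":0,"rz":0,"tx":-0.05,"ty":0,"tz":0.12,"grip":1},{"rx":0,"ry":0,"rz":0,"tx":0,"ty":0,"tz":0.08,"grip":1},{"rx":0,"ry":0,"rz":0,"tx":0,"ty":0,"tz":0.05,"grip":1}]' 40
python3 -c "
from h import *
delta(.6425,.148,.2007,89.2)"
```

```text
time_s: 6.45
ee_pos: [0.6422, 0.1495, 0.2007]
eef_rot: [-3.14, -0.001, 1.56]
force: [-13.4, -1.3, 22.5]
grip_width: 0.0236
t 6.45 pos [0.6422 0.1495 0.2007] rpy [-1.799e+02 -4.000e-02  8.939e+01] F [-13.4  -1.3  22.5] w 0.0236
rows needed: t [-0.04  0.01  0.  ] r [-0.02 -0.01  0.05]
```

In contact at exactly the expected height. I'll ease off the press, then open.

```bash

python3 -m pendant '[{"rx":0,"ry":0,"rz":0,"tx":0,"ty":0,"tz":-0.02,"grip":1}]' 40
python3 -m pendant '[{"rx":0,"ry":0,"rz":0,"tx":0,"ty":0,"tz":0,"grip":0.3},{"rx":0,"ry":0,"rz":0,"tx":0,"ty":0,"tz":0.01,"grip":0.1},{"rx":0,"ry":0,"rz":0,"tx":0,"ty":0,"tz":0.01,"grip":0},{"rx":0,"ry":0,"rz":0,"tx":0,"ty":0,"tz":0.01,"grip":-0.2},{"rx":0,"ry":0,"rz":0,"tx":0,"ty":0,"tz":0.01,"grip":-0.2}]' 40
python3 -c "
from h import *
delta(.6425,.148,.2007,89.2)"
```

```text
time_s: 6.53
ee_pos: [0.6421, 0.1495, 0.2016]
eef_rot: [-3.14, -0.001, 1.56]
force: [-0.3, 0.5, -2.8]
grip_width: 0.0241
time_s: 6.95
ee_pos: [0.6425, 0.1496, 0.2007]
eef_rot: [3.141, -0.001, 1.56]
force: [0.2, -0.5, -0.9]
grip_width: 0.0535
t 6.95 pos [0.6425 0.1496 0.2007] rpy [ 1.7998e+02 -7.0000e-02  8.9390e+01] F [ 0.2 -0.5 -0.9] w 0.0535
rows needed: t [-0.04 -0.   -0.  ] r [ 0.01 -0.02  0.05]
```

Released. Retracting straight up, then checking.

```bash

python3 -m pendant '[{"rx":0,"ry":0,"rz":0,"tx":0,"ty":0,"tz":-0.2,"grip":-0.2},{"rx":0,"ry":0,"rz":0,"tx":0,"ty":0,"tz":-0.5,"grip":-0.2},{"rx":0,"ry":0,"rz":0,"tx":0,"ty":0,"tz":-0.8,"grip":-0.2},{"rx":0,"ry":0,"rz":0,"tx":0,"ty":0,"tz":-0.8,"grip":-0.2},{"rx":0,"ry":0,"rz":0,"tx":0,"ty":0,"tz":-0.8,"grip":-0.2},{"rx":0,"ry":0,"rz":0,"tx":0,"ty":-0.8,"tz":-0.5,"grip":-0.2},{"rx":0,"ry":0,"rz":0,"tx":0,"ty":-0.8,"tz":0,"grip":-0.2},{"rx":0,"ry":0,"rz":0,"tx":0,"ty":-0.8,"tz":0,"grip":-0.2}]'
python3 -m pendant '[{"rx":0,"ry":0,"rz":0,"tx":0,"ty":-0.8,"tz":0,"grip":-0.2},{"rx":0,"ry":0,"rz":0,"tx":0,"ty":-0.5,"tz":0,"grip":-0.2},{"rx":0,"ry":0,"rz":0,"tx":0,"ty":0,"tz":0,"grip":-0.2},{"rx":0,"ry":0,"rz":0,"tx":0,"ty":0,"tz":0,"grip":-0.2}]'
python3 -c "
from h import *
for n in('scene','side','wrist'): snap(n,n+'4.png')
a=np.hstack([cv2.resize(cv2.imread('pics/scene4.png')[180:350,220:390],(400,400),interpolation=2),cv2.resize(cv2.imread('pics/side4.png')[130:250,160:280],(400,400),interpolation=2)])
cv2.imwrite('pics/both4.png',a)"
```

```text
time_s: 7.62
ee_pos: [0.5467, 0.1496, 0.3521]
eef_rot: [-3.14, -0.001, 1.558]
force: [0.1, 0.6, 0.8]
grip_width: 0.0566
time_s: 7.95
ee_pos: [0.4879, 0.1503, 0.3573]
eef_rot: [3.136, -0.003, 1.559]
force: [0.7, 0.0, 0.3]
grip_width: 0.0566
```

View pics/both4.png

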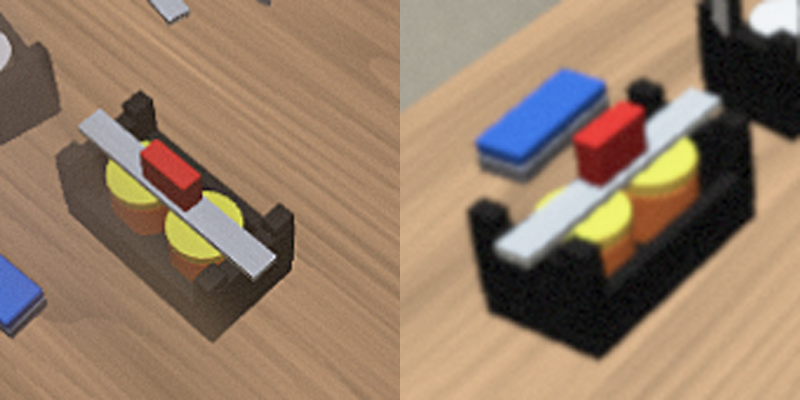

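View pics/scene4.png

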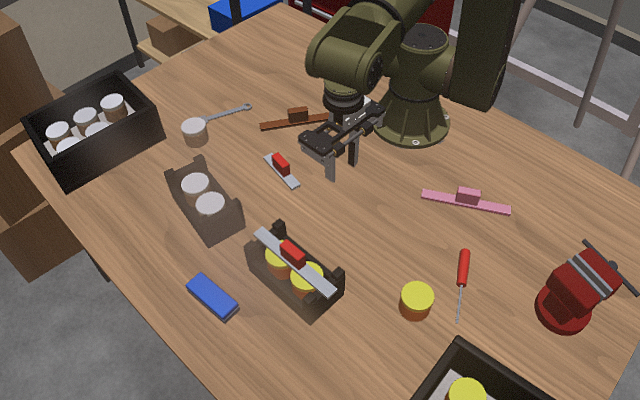

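The bar lies in both cut-outs between the horns, with its handle at scene (293,252). The short bar at (281,170) and the grain carrier at (205,200) look unmoved. Now a numeric check.

```bash
python3 -c "
from h import *
for f,s,o,p in (('scene4.png',400/170,(220,180),[(78,125),(98,108),(276,262),(257,279)]),('side4.png',400/120,(160,130),[(495,248),(524,267),(723,103),(693,88)])):
    c=load(f); b=np.array([at(c,o[0]+x/s,o[1]+y/s,.098)[:2] for x,y in p]); v=b[2]+b[3]-b[0]-b[1]
    print(b.mean(0),np.degrees(np.arctan2(v[1],v[0])),np.linalg.norm(b-np.roll(b,-1,0),axis=1))
a=cv2.imread('pics/scene0.png').astype(int);d=cv2.imread('pics/scene4.png').astype(int)
for n,(x0,x1,y0,y1) in (('short',(255,302,148,190)),('grain',(160,240,150,245))): print(n,abs(a-d)[y0:y1,x0:x1].mean())
"
python3 -c "
from h import *
print(ctrl.hand_in())"
```

```text
[0.64300462 0.15331739] 88.71673034782742 [0.02742498 0.24441323 0.024122   0.24253762]
[ 0.3673397  -0.00286545] -98.49753123230306 [0.03014313 0.27015934 0.03172726 0.26936368]
short 5.980412022965214
grain 5.812631578947369
the job is handed in; nothing more can be done
None
```

The second check's side-view number is wrong because I didn't subtract the 400-pixel panel offset. I'll redo it from the saved picture.

```bash
python3 -c "
import numpy as np,sys
from h import *
c=load('side4.png');s=400/120
b=np.array([at(c,160+(x-400)/s,130+y/s,.098)[:2] for x,y in [(495,248),(524,267),(723,103),(693,88)]]);v=b[2]+b[3]-b[0]-b[1]
print(b.mean(0),np.degrees(np.arctan2(v[1],v[0])),np.linalg.norm(b-np.roll(b,-1,0),axis=1))
"
```

```text
[0.63536872 0.1519072 ] -90.89217885150974 [0.03256673 0.24409597 0.03427729 0.24339184]
```

I laid the long aluminium bar in the cut-outs of both end walls of the orange-jar carrier. It was set down under light contact (about 22 N, eased to about zero), released, and the arm was retracted clear. I handed the job in at about 8 s; no verdict is reported.

- **Bar position:** at release the tool stood at (0.642, 0.150), against a carrier centre of about (0.642, 0.149). The height at contact matched the cut-out floors. The final pictures put the bar at (0.643, 0.153) from the scene camera and (0.635, 0.152) from the side camera. That is within about 7 mm of centre, and it lies within about 1° of the carrier's length. The two cameras disagree by about 8 mm crosswise.
- **Side-camera check:** my first side-camera number was wrong because of a crop offset I forgot to subtract. I corrected it from the saved picture only after handing in.
- **Other objects:** the short bar and the grain carrier look unmoved in the before and after pictures. The image-difference numbers for them (about 6 grey levels) were small, but I had no noise baseline to compare them with. I did not measure the orange carrier again after placing, but it shows no shift in the pictures.

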